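# Line up moulded samples and close the sliding cover of the sample case

### The job

Nudge the three black housings in the open compartment of the sample case squarely against the compartment's far wall, each in its own marked lane, so that they form one even row. Then slide the case's flat cover along its guides, under the fixed bridge, over the row, bed its edge on the sprung rubber seal with a firm but not violent push (at least 8 N, never more than 25 N on the seal), and leave it closed against the seal. Leave everything else on the bench where it is.

Things in the scene. Friction and masses are not known exactly. Their poses are not given: they have to be found in the camera images.
- tray: Sample case, fixed: aluminium trough 172 mm (own x) by 432 mm (own y, -220 to +212 mm). Origin on the bench; own x points from the robot to the far wall, own y along the slide, z up. Floor top z = 6 mm. Long walls: inner faces at x = -70 and +70 mm (far wall, datum of the row); rails on them up to z = 45 mm, overlapping the cover's edges. The cover starts parked over the bay at the +y side.
- compartment (a point): Centre of the floor of the compartment (case x = 0, y = -107 mm, z = 6 mm; axes as the case). It spans case y = -192 to +2 mm and is open above while the cover is back. Thin lines on the floor part its three lanes, centre lines at case y = -54, -107 and -160 mm.
- bridge (a point): Middle of the underside of the fixed dark steel bridge that crosses the case from rail to rail (case x = 0, y = +10 mm, z = 67 mm). It is 22 mm wide along y (-1 to +21 mm) and 8 mm thick (top z = 75 mm); its posts stand at |x| = 72 to 86 mm. Cover and handle pass under it; fingers that hold the handle do not, so change the grasp from one side to the other.
- part_a: Loose black moulded housing, first (y = -54 mm, next to the bridge) lane. A flat box 66 mm long (own x), 40 mm wide (own y), 24 mm high, two low ribs and a boss on top, about 0.12 kg; origin at the centre of its underside. It lies on the case's floor, own x roughly along the case's x; square to the far wall and touching it, its origin is at x = +37 mm in the case's frame.
- part_b: Loose black moulded housing, middle (y = -107 mm) lane. A flat box 66 mm long (own x), 40 mm wide (own y), 24 mm high, two low ribs and a boss on top, about 0.12 kg; origin at the centre of its underside. It lies on the case's floor, own x roughly along the case's x; square to the far wall and touching it, its origin is at x = +37 mm in the case's frame.
- part_c: Loose black moulded housing, last (y = -160 mm, next to the seal) lane. A flat box 66 mm long (own x), 40 mm wide (own y), 24 mm high, two low ribs and a boss on top, about 0.12 kg; origin at the centre of its underside. It lies on the case's floor, own x roughly along the case's x; square to the far wall and touching it, its origin is at x = +37 mm in the case's frame.
- cover (a joint): Slide of the flat grey cover plate, 150 x 190 x 6 mm, in m: 0 = fully parked on the +y side, growing as it slides towards the case's -y end. At 0.190 its leading edge just meets the seal; pressing the seal takes it a little farther. The cover's centre is at case y = 97 mm - value. Stiff slide: a few newtons of friction. Plate underside at z = 34 mm, top at z = 40 mm.
- cover_handle (a point): Centre of the top face of the cover's handle (case z = 62 mm; it rides with the cover): a plain steel bar standing on the cover along the slide, 120 mm long (case y), 14 mm wide (case x), 22 mm high above the plate.
- seal: Black rubber seal strip, 138 mm (case x) x 10 mm (case y) x 6 mm, across the closing end of the case, z = 34 to 40 mm; origin at the centre of its underside, at case y = -193 mm when free. A stiff spring lets it yield a few mm towards -y when the cover presses on it, and it pushes back when the push is eased.
- reject: Bystander: a fourth black housing, the same shape, lying outside the case on the near side; origin at its underside's centre.
- driver: Bystander: a screwdriver lying on the near side of the case.
- spanner: Bystander: a steel spanner lying beyond the case.
- tape: Bystander: a roll of tape, 96 mm across, 24 mm high, beyond the case.
- spray: Bystander: a spray can, 52 mm across, 170 mm high, far left.
- mug: Bystander: a white mug, 80 mm across, 90 mm high, far right.
- gauge: Bystander: a steel gauge bar 100 x 35 x 20 mm on the near side of the case.

How it is judged:
On the way, in this order (a step that is already met when the one before it is completed fails the run):
1. Cover still back (slid under 60 mm), the three housings in a row: each within 3 mm of the far wall, square within 0.06 rad, flat on the floor, within 10 mm of its lane's centre line (x of each of part_a, part_b, part_c in the frame of tray above 0.034 m and angle between the x axis of each of part_a, part_b, part_c and the x axis of tray, either way round below 0.06 rad and y of part_a in the frame of tray between -0.064 and -0.044 m and z of each of part_a, part_b, part_c in the frame of tray below 0.012 m and y of part_b in the frame of tray between -0.117 and -0.097 m and y of part_c in the frame of tray between -0.17 and -0.15 m and value of joint cover below 0.06 m), for 0.2 s.
2. The cover is slid over the compartment and pressed on the rubber seal with at least 8 N (and never over 25 N) for 0.2 s (value of joint cover above 0.19 m and contact force between seal and anything else above 8 N), for 0.2 s.
At the end, for the whole second after the job is handed in: Cover closed, let go and at rest, its edge less than 3 mm from the seal or touching it (ease off before letting go: the seal pushes back); the three housings still in their row: each within 3 mm of the far wall, square within 0.06 rad, flat on the floor, within 10 mm of its lane's centre line (x of each of part_a, part_b, part_c in the frame of tray above 0.034 m and angle between the x axis of each of part_a, part_b, part_c and the x axis of tray, either way round below 0.06 rad and y of part_a in the frame of tray between -0.064 and -0.044 m and z of each of part_a, part_b, part_c in the frame of tray below 0.012 m and y of part_b in the frame of tray between -0.117 and -0.097 m and y of part_c in the frame of tray between -0.17 and -0.15 m and value of joint cover above 0.187 m and velocity of joint cover between -0.005 and 0.005 m/s).
It fails at once if The seal is pressed with more than 25 N (contact force between seal and anything else above 25 N).
It fails at once if A bystander (fourth housing, screwdriver, spanner, tape, spray can, mug or gauge bar) is moved by more than 20 mm (distance of any of reject, driver, spanner, tape, spray, mug, gauge from where it was at the start of the episode above 0.02 m).
It also fails if it takes over 70 s, if anything falls off the work surface, if the arm or the gripper's body presses on something with over 40 N, if the wrist force passes 120 N, or if a joint passes its speed limit or range.

### The arm

A 7-joint arm with a two-finger parallel gripper is mounted at the origin on the work surface. World frame = base frame: x ahead of the robot, y to its left, z up, the work surface at z = 0. Lengths are in m, angles in rad, forces in N, time in s.
With the tool pointing down it reaches from about 0.4 to 0.875 m from the base axis. Payload 6.5 kg.
Tool frame: the origin (TCP) lies midway between the tips of the shut fingers; the grasp point (between the pads) lies 19 mm behind it; z points along the fingers, y is the line along which they close (so a half turn about z gives the same grasp; the last joint's range is limited). The gripper opens to 88 mm and grips with 3 to 60 N. Pads are 18 mm wide; open, the fingers measure 123 mm over their backs; the gripper's body (75 mm by 187 mm) begins 45 mm behind the grasp point.
Start: joints at [-0.066, 0.536, -0.004, 1.538, 0.003, 1.067, -0.071], TCP at [0.65, 0, 0.239] pointing down, gripper open.
Joint ranges: [-2.7, 2.7], [-0.37, 2.16], [-1.27, 1.26], [0.24, 2.4], [-1.31, 4.45], [0.19, 1.91], [-2.76, 2.76]. Speed limits (rad/s): [2.39, 2.39, 3.14, 3.14, 3.14, 3.14, 3.14].

### API

Orientations are given as a rotation vector (axis times angle).
In Python, from rig import manip, optics, sign_off gives the robot as it stands.
- The arm moves only by the tool drive_tool, never from a script. Its argument "moves" is a list of rows, each a list of 3 entries, a list of its own where there are three numbers: the shift along the tool's x, y, z normalised to -1 to 1, where 1 is 0.4 m, then the turn, a rotation vector about the tool's x, y, z normalised to -1 to 1, where 1 is 0.5 rad, then the opening, from 0 (shut) to 1 (fully open). In form: [[[dx, dy, dz], [rx, ry, rz], hand], ...]. A call has 1 to 10 rows; each row is the pose to reach, as a shift and turn from the pose commanded when the call began, along the tool's axes at that moment; what a row does not reach only later rows make up. A row lasts 1/10 s, in which the tool goes at most 50 mm and 8.59 degrees, less where a joint would pass 70% of its speed; a pose out of reach is approached as far as the arm can. A call with a number of a shift or a turn outside -1 to 1 is refused whole. A call with a gripper value outside its range is refused whole. The fingers move at their own pace and stop on an object; the grip force is fixed at half the most. Time passes only in rows, so rows that repeat a pose let the fingers close. It gives the time, the measured TCP pose, the force, the opening and the grip force at its end, in the units of the state.
- manip.state(): the state, without advancing time (a new reading comes with each control period).
- optics.read_camera(name): name is "scene" or "side" or "wrist"; returns a dict with "frame" (420x560x3 uint8, red, green, blue), "K" (3x3 intrinsics, pixels), "dist" ([k1, k2, p1, p2, k3] as OpenCV has them; the pictures are not rectified), "eye" and "attitude" of the camera in the world. Camera axes: x right, y down, z forward; pixel columns grow to the right and rows downward; lengths in m; the calibration is good to about 2 mm. A picture is of the moment at which its call begins. There is no depth.
- sign_off(): hands the job in; it is judged then, once.
The state is a dict: "time_s": time; "q": joint angles; "joint_velocities": joint speeds; "effort": joint torques, N m; "tool_pos": TCP position; "eef_rot": TCP orientation; "contact_force": force on the tool from outside, world axes, zero at the start; "torque": the same for the moment, N m; "opening": finger opening in m; "finger_force": force on a finger pad.
Only numpy, scipy, OpenCV 4.12 (cv2) and the standard library are available. Lean on these libraries where they do the work, as an engineer would, in place of code of your own. Each camera call takes 0.05 s, during which the arm holds its last target. There are 200 camera calls.

## Working session

There is one attempt and no reset: what is moved stays moved. The work goes in short steps, Python scripts to look and compute and a tool call to move; the robot and the scene stay as the last step left them, time stands still between calls to the robot, and variables do not carry over. Pictures are saved under pics/ and viewed, at most 10 in all, crops included, and the job is handed in when it is done.

Besides the shell and the picture viewer there is one more tool, called after "Emit:" by a JSON object that holds its "method" and its "body". drive_tool: Moves the arm, as the interface text tells. Its arguments: {"type":"object","properties":{"moves":{"type":"array"}},"required":["moves"]}

```bash
ls; mkdir -p pics
cat > h.py <<'E'
import numpy as np,cv2
from scipy.spatial.transform import Rotation as R
from rig import manip,optics
def rot(a):
    a=np.asarray(a,float)
    return a if a.shape==(3,3) else R.from_rotvec(a).as_matrix()
def cam(n):
    c=optics.read_camera(n);return c
def cast(c,px,z):
    p=cv2.undistortPoints(np.array(px,float).reshape(-1,1,2),np.array(c['K']),np.array(c['dist'])).reshape(-1,2)
    d=np.c_[p,np.ones(len(p))]@rot(c['attitude']).T
    e=np.array(c['eye']);return e+d*((z-e[2])/d[:,2])[:,None]
def proj(c,P):
    M=rot(c['attitude']).T;e=np.array(c['eye'])
    return cv2.projectPoints(np.array(P,float).reshape(-1,1,3),cv2.Rodrigues(M)[0],-M@e,np.array(c['K']),np.array(c['dist']))[0].reshape(-1,2)
E
python3 - <<'E'
from h import *
for n in ['scene','side','wrist']:
    c=cam(n);cv2.imwrite(f'pics/{n}0.png',c['frame'][...,::-1]);print(n,c['eye'],c['attitude'],c['K'],c['dist'])
print(manip.state())
E
```

```text
pics
scene [ 0.97126961 -0.19479575  0.81772235] [-2.24361054 -1.46076796  0.39013776] [[392.3467156    0.         273.87602596]
 [  0.         392.3467156  213.15931649]
 [  0.           0.           1.        ]] [0.00478837 0.         0.         0.         0.        ]
side [0.25344765 0.84787762 0.81096281] [-0.53908251  2.65992685 -1.2625481 ] [[527.69278288   0.         275.39129423]
 [  0.         527.69278288 207.32841278]
 [  0.           0.           1.        ]] [-0.19044204  0.          0.          0.          0.        ]
wrist [0.64906543 0.07063293 0.38448297] [ 2.86357182e+00  4.84389945e-04 -2.75006548e-03] [[326.83002735   0.         281.58894167]
 [  0.         326.83002735 205.39054271]
 [  0.           0.           1.        ]] [-0.03678011  0.          0.          0.          0.        ]
{'time_s': 0.15, 'q': array([-0.06624424,  0.53700586, -0.00439673,  1.538603  ,  0.00260324,
        1.06731057, -0.07122769]), 'joint_velocities': array([-0.00129673, -0.00136702,  0.00034054, -0.00238935,  0.00094265,
        0.00099449, -0.0004959 ]), 'effort': array([ 1.87267411e-03, -5.71325254e+01,  9.91865471e-01, -2.51826882e+01,
       -5.61970426e-02,  1.52406085e-02,  1.04863441e-04]), 'tool_pos': array([ 6.49541318e-01, -4.51190639e-06,  2.38048690e-01]), 'eef_rot': array([-2.22078565e+00, -2.22090432e+00,  1.59788823e-03]), 'contact_force': array([-0.07124365,  0.25106223, -0.24576354]), 'torque': array([-0.04795619,  0.00640676, -0.00848475]), 'finger_force': 0.0, 'opening': 0.08802277038226808}
```

View pics/scene0.png

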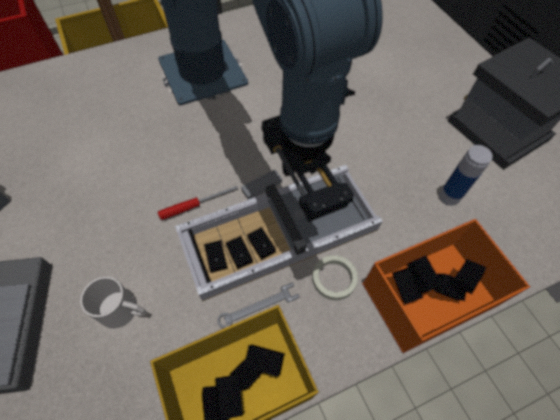

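View pics/wrist0.png

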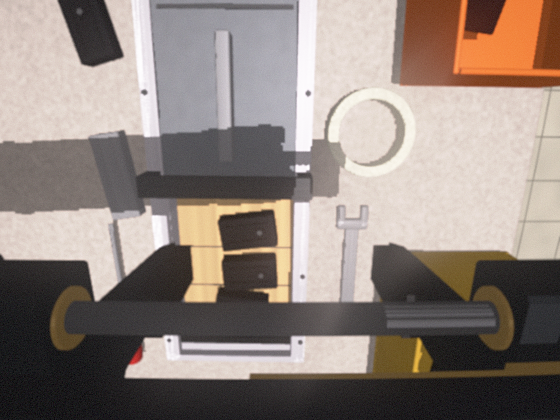

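View pics/side0.png

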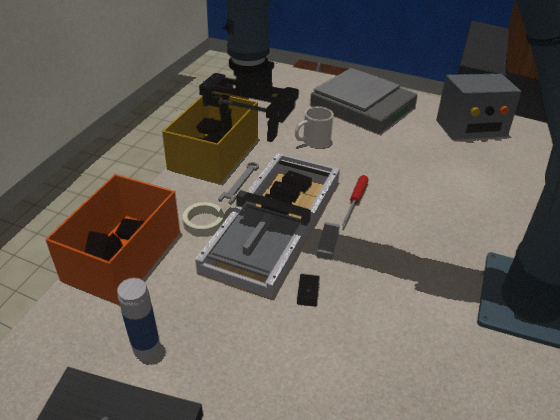

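The scene shows the case with its long axis along world y. The bridge is at wrist row ~185, the housings at wrist (248,230), (250,270) and (243,298), and the handle at wrist (223,95). I'll raise the camera and move it back for a clear view.

Emit:
{"method": "drive_tool", "body": {"moves": [[[0.1,0,-0.1],[0,0,0],0],[[0.2,-0.05,-0.2],[0,0,0],0],[[0.3,-0.05,-0.2],[0,0,0],0],[[0.3,-0.05,-0.2],[0,0,0],0],[[0.3,-0.05,-0.2],[0,0,0],0],[[0.3,-0.05,-0.2],[0,0,0],0]]}}

```text
time_s: 0.75
tool_pos: [0.6299, 0.1185, 0.3179]
eef_rot: [2.223, 2.22, -0.003]
contact_force: [0.4, -0.6, -1.0]
opening: 0.0423
finger_force: 0.0
```

Run:
```python
from h import *
import pickle
c=cam('wrist');pickle.dump(dict(c),open('w1.pkl','wb'));print(c['eye'])
cv2.imwrite('pics/w1.png',cv2.resize(c['frame'][...,::-1],(800,600),interpolation=cv2.INTER_CUBIC))
print(manip.state()['tool_pos'],manip.state()['time_s'])
```

```text
[0.62950922 0.18933137 0.46437845]
[0.62997055 0.11801083 0.31786299] 0.8
```

View pics/w1.png

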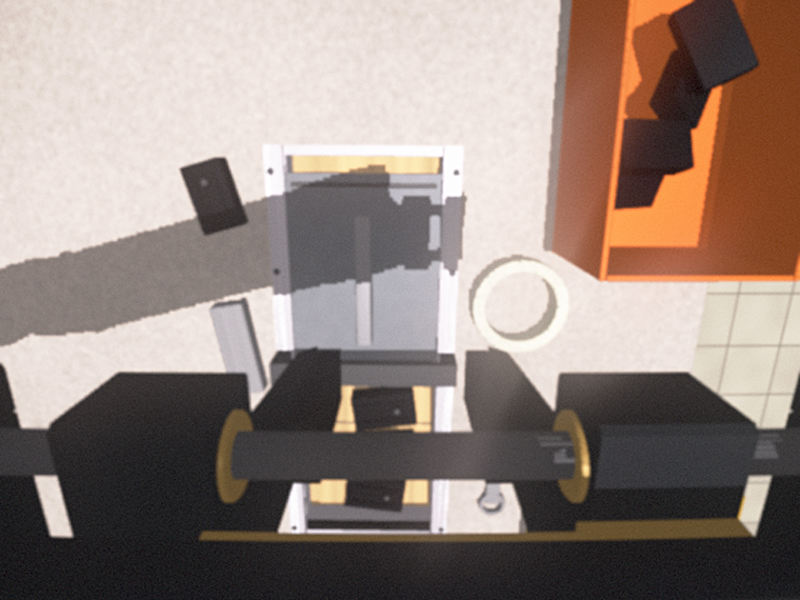

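The picture shows the case's +y end corners at (264,146) and (463,146) of the enlarged image, the handle from (362,217) to (364,345), and the fingers hiding the compartment. Next I'll compute a rough case pose and move the wrist to see the compartment.

Run:
```python
from h import *
import pickle
c=pickle.load(open('w1.pkl','rb'));s=1/1.42857
P=cast(c,np.array([[264,146],[463,146],[296,530],[441,530]])*s,.045);print(P)
print(cast(c,np.array([[362,217],[363,345]])*s,.062))
print(cast(c,np.array([[272,352],[455,352]])*s,.075))
```

```text
[[ 0.50959039  0.2014621   0.045     ]
 [ 0.68111534  0.20090995  0.045     ]
 [ 0.51052228 -0.20376615  0.045     ]
 [ 0.67119633 -0.20318459  0.045     ]]
[[0.59430061 0.14212485 0.062     ]
 [0.59228922 0.02422738 0.062     ]]
[[0.51098097 0.02268154 0.075     ]
 [0.67619763 0.0227157  0.075     ]]
```

Emit:
{"method": "drive_tool", "body": {"moves": [[[-0.1,0,0],[0,0,0],0],[[-0.2,0,0],[0,0,0],0],[[-0.3,0,0],[0,0,0],0],[[-0.4,0,0],[0,0,0],0],[[-0.5,0,0],[0,0,0],0],[[-0.5,0,0],[0,0,0],0],[[-0.5,0,0],[0,0,0],0]]}}

```text
time_s: 1.5
tool_pos: [0.6295, -0.0826, 0.3182]
eef_rot: [-2.226, -2.216, 0.002]
contact_force: [0.5, -0.1, -0.6]
opening: 0.0003
finger_force: 0.0
```

Run:
```python
from h import *
import pickle
c=cam('wrist');pickle.dump(dict(c),open('w2.pkl','wb'));print(c['eye'])
cv2.imwrite('pics/w2.png',cv2.resize(c['frame'][:280,80:453][...,::-1],(800,600),interpolation=cv2.INTER_CUBIC))
print(manip.state()['tool_pos'],manip.state()['time_s'])
```

```text
[ 0.62930671 -0.01184384  0.46466103]
[ 0.62970122 -0.08041623  0.31822678] 1.55
```

View pics/w2.png

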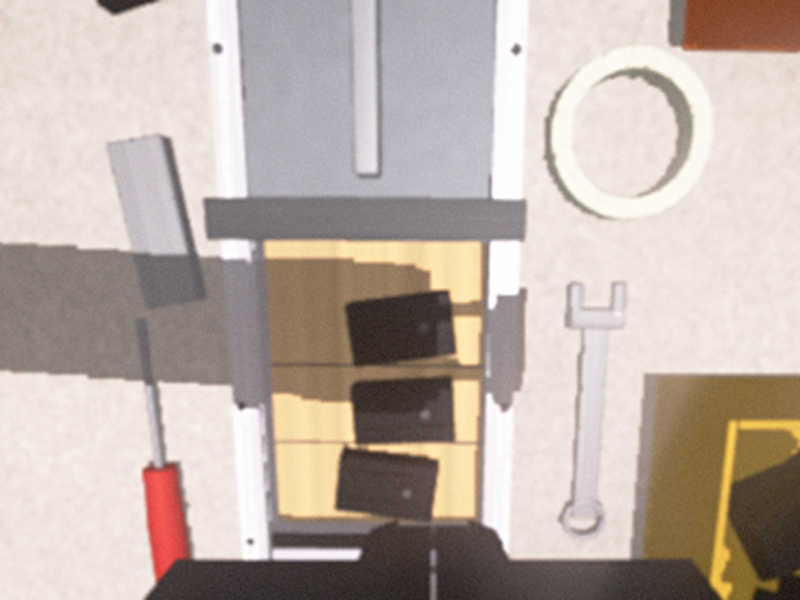

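The view shows the three housings clearly, at crop (400,328), (403,410) and (387,482). The bridge spans rows 198-239, the rail screws are at (218,48), (516,48), (241,405) and (503,405), and the handle's end is at (368,176).

Run:
```python
from h import *
import pickle
c=pickle.load(open('w2.pkl','rb'))
f=lambda p:np.array(p,float)*[373/800,280/600]+[80,0]
print('screws',cast(c,f([[218,48],[516,48],[241,405],[503,405]]),.045).round(4))
print('outerR/L',cast(c,f([[527,50],[511,480],[209,50],[244,500]]),.045).round(4))
print('innerR/L floor',cast(c,f([[482,245],[477,515],[263,245],[275,515]]),.006).round(4))
print('bridge',cast(c,f([[206,198],[525,198],[206,232],[525,232]]),.075).round(4))
print('lines',cast(c,f([[275,365],[480,365],[275,441],[477,443]]),.006).round(4))
print('handle',cast(c,f([[368,176],[355,176],[380,176],[353,0],[379,0]]),.062).round(4))
g=cv2.cvtColor(c['frame'],cv2.COLOR_RGB2GRAY);m=(g<60).astype(np.uint8)
m[:125]=0;m[244:]=0;m[:,:215]=0;m[:,305:]=0
m=cv2.morphologyEx(m,cv2.MORPH_OPEN,np.ones((5,5)))
for k in cv2.findContours(m,0,1)[0]:
    if cv2.contourArea(k)<300: continue
    b=cv2.boxPoints(cv2.minAreaRect(k))
    P=cast(c,b,.03)[:,:2];ce=P.mean(0)
    a,bq=P[1]-P[0],P[2]-P[1]; L=a if np.hypot(*a)>np.hypot(*bq) else bq
    print('part',ce.round(4),np.hypot(*a).round(4),np.hypot(*bq).round(4),'yaw',((np.arctan2(L[1],L[0])+np.pi/2)%np.pi-np.pi/2).round(3),P.round(4).tolist())
```

```text
screws [[ 0.5125  0.0909  0.045 ]
 [ 0.6745  0.0895  0.045 ]
 [ 0.5104 -0.1087  0.045 ]
 [ 0.6716 -0.1095  0.045 ]]
outerR/L [[ 0.6805  0.0885  0.045 ]
 [ 0.6778 -0.1582  0.045 ]
 [ 0.5075  0.09    0.045 ]
 [ 0.5074 -0.1712  0.045 ]]
innerR/L floor [[ 0.66   -0.0146  0.006 ]
 [ 0.6592 -0.1977  0.006 ]
 [ 0.5213 -0.0138  0.006 ]
 [ 0.5171 -0.1973  0.006 ]]
bridge [[ 0.5088  0.011   0.075 ]
 [ 0.6778  0.0098  0.075 ]
 [ 0.5073 -0.0064  0.075 ]
 [ 0.6783 -0.0075  0.075 ]]
lines [[ 0.5241 -0.0907  0.006 ]
 [ 0.6598 -0.0914  0.006 ]
 [ 0.5207 -0.1431  0.006 ]
 [ 0.6585 -0.145   0.006 ]]
handle [[0.594  0.0223 0.062 ]
 [0.5869 0.0224 0.062 ]
 [0.6005 0.0223 0.062 ]
 [0.5885 0.1084 0.062 ]
 [0.6019 0.1083 0.062 ]]
part [ 0.5996 -0.1071] 0.0419 0.0194 yaw -0.005 [[0.5788, -0.0973], [0.6207, -0.0975], [0.6206, -0.117], [0.5782, -0.1168]]
part [ 0.6078 -0.0638] 0.0603 0.0386 yaw 0.134 [[0.5755, -0.0486], [0.6352, -0.0406], [0.6408, -0.0788], [0.5797, -0.0873]]
```

Run:
```python
from h import *
import pickle
c=pickle.load(open('w2.pkl','rb'))
f=lambda p:np.array(p,float)*[373/800,280/600]+[80,0]
T=np.array([.5935,-.0105]);th=-.011;Rt=np.array([[np.cos(th),-np.sin(th)],[np.sin(th),np.cos(th)]])
for n,q in dict(a=[(345,305),(447,291),(456,353),(354,366)],b=[(351,384),(452,378),(454,441),(355,444)],c=[(343,447),(439,460),(434,520),(335,508)]).items():
    P=(cast(c,f(q),.03)[:,:2]-T)@Rt;d=P[2]-P[3]
    e=(P[2]+P[3])/2;y=np.arctan2(d[1],d[0]);print(n,P.round(4).tolist(),'yaw',y.round(3),'centre',(e+.02*np.array([-np.sin(y),np.cos(y)])).round(4))
```

```text
a [[-0.0181, -0.0394], [0.0443, -0.0306], [0.0504, -0.0685], [-0.0134, -0.0771]] yaw 0.134 centre [ 0.0158 -0.053 ]
b [[-0.0156, -0.0886], [0.0481, -0.0844], [0.05, -0.1256], [-0.014, -0.1281]] yaw 0.039 centre [ 0.0172 -0.1069]
c [[-0.0218, -0.1302], [0.0404, -0.1386], [0.0375, -0.1806], [-0.0283, -0.1725]] yaw -0.122 centre [ 0.007  -0.1567]
```

Emit:
{"method": "drive_tool", "body": {"moves": [[[0,-0.05,0],[0,0,0.3],0],[[0,-0.1,0.1],[0,0,0.6],0],[[0,-0.15,0.2],[0,0,0.9],0],[[0,-0.2,0.3],[0,0,1],0],[[0,-0.2,0.4],[0,0,1],0],[[0,-0.2,0.4],[0,0,1],0]]}}

```text
time_s: 2.15
tool_pos: [0.546, -0.0779, 0.1543]
eef_rot: [-2.695, -1.603, 0.012]
contact_force: [-0.3, -0.3, -0.2]
opening: 0.0001
finger_force: 0.0
```

Emit:
{"method": "drive_tool", "body": {"moves": [[[0,0,0],[0,0,0.3],0],[[0,0,0],[0,0,0.6],0],[[0,0,0],[0,0,0.9],0],[[0,0,0],[0,0,1],0],[[0,0,0],[0,0,1],0]]}}

```text
time_s: 2.65
tool_pos: [0.5517, -0.0789, 0.1606]
eef_rot: [3.013, 0.887, 0.004]
contact_force: [0.2, 0.6, -0.1]
opening: 0.0005
finger_force: 0.0
```

Emit:
{"method": "drive_tool", "body": {"moves": [[[0,0,0],[0,0,0.3],0],[[0,0,0],[0,0,0.6],0],[[0,0,0],[0,0,0.9],0],[[0,0,0],[0,0,1],0],[[0,0,0],[0,0,1],0]]}}

```text
time_s: 3.15
tool_pos: [0.551, -0.0792, 0.1598]
eef_rot: [-3.139, -0.115, -0.002]
contact_force: [0.5, 0.4, -0.4]
opening: 0.0003
finger_force: 0.0
```

Run:
```python
from h import *
s=manip.state();print(s['tool_pos'],rot(s['eef_rot']).round(3).tolist(),s['q'],s['time_s'])
```

```text
[ 0.55098698 -0.0792182   0.15982704] [[0.997, 0.073, 0.002], [0.073, -0.997, 0.0], [0.002, -0.0, -1.0]] [-0.20417459  0.49696971  0.34893786  1.87228651 -0.2279316   0.80956394
 -1.23364818] 3.15
```

Emit:
{"method": "drive_tool", "body": {"moves": [[[-0.005,0.095,0.1],[0,0,0.168],0],[[-0.005,0.095,0.2],[0,0,0.168],0],[[-0.005,0.095,0.3],[0,0,0.168],0],[[-0.005,0.095,0.35],[0,0,0.168],0],[[-0.005,0.095,0.35],[0,0,0.168],0],[[-0.005,0.095,0.35],[0,0,0.168],0]]}}

```text
time_s: 3.75
tool_pos: [0.5515, -0.118, 0.0196]
eef_rot: [-3.141, 0.018, -0.001]
contact_force: [0.6, -0.7, 0.2]
opening: 0.0002
finger_force: 0.0
```

```bash
cat >> h.py <<'E'
T=np.array([.5935,-.0105]);th=-.011;Rt=np.array([[np.cos(th),-np.sin(th)],[np.sin(th),np.cos(th)]])
def st():
    s=manip.state();r=rot(s['eef_rot']);print('tray xy',((s['tool_pos'][:2]-T)@Rt).round(4),'z',s['tool_pos'][2].round(4),'yaw',np.arctan2(r[1,0],r[0,0]).round(3),'tilt',r[2].round(3),'F',s['contact_force'].round(1),s['time_s'])
E
python3 -c "
from h import *
st()"
```

```text
tray xy [-0.0408 -0.1079] z 0.0196 yaw -0.011 tilt [ 0.001 -0.    -1.   ] F [ 0.6 -0.7  0.2] 3.75
```

Emit:
{"method": "drive_tool", "body": {"moves": [[[0.02,0,0],[0,0,0],0],[[0.03,0,0],[0,0,0],0],[[0.04,0,0],[0,0,0],0],[[0.05,0,0],[0,0,0],0],[[0.06,0,0],[0,0,0],0],[[0.07,0,0],[0,0,0],0],[[0.08,0,0],[0,0,0],0],[[0.08,0,0],[0,0,0],0],[[0.08,0,0],[0,0,0],0]]}}

```text
time_s: 4.65
tool_pos: [0.5829, -0.1185, 0.0187]
eef_rot: [3.141, -0.021, 0.0]
contact_force: [0.4, -0.0, 0.8]
opening: 0.0007
finger_force: 0.0
```

Emit:
{"method": "drive_tool", "body": {"moves": [[[0.003,0,0],[0,0,0],0],[[0.006,0,0],[0,0,0],0],[[0.009,0,0],[0,0,0],0],[[0.009,0,0],[0,0,0],0]]}}

```text
time_s: 5.05
tool_pos: [0.5852, -0.1185, 0.0185]
eef_rot: [-3.141, 0.021, 0.003]
contact_force: [-4.6, 0.2, 1.9]
opening: 0.0007
finger_force: 2.0
```

```bash
python3 -c "
from h import *
st()"
```

```text
tray xy [-0.0071 -0.1081] z 0.0185 yaw -0.013 tilt [-0.002 -0.    -1.   ] F [-4.6  0.2  1.9] 5.05
```

Emit:
{"method": "drive_tool", "body": {"moves": [[[0.003,0,0],[0,0,0],0],[[0.006,0,0],[0,0,0],0],[[0.006,0,0],[0,0,0],0]]}}

```text
time_s: 5.35
tool_pos: [0.5853, -0.1186, 0.0182]
eef_rot: [-3.14, 0.022, 0.01]
contact_force: [-9.6, -0.3, 8.0]
opening: 0.0003
finger_force: 4.9
```

```bash
python3 -c "
from h import *
st()"
```

```text
tray xy [-0.007  -0.1081] z 0.0182 yaw -0.014 tilt [-0.007 -0.001 -1.   ] F [-9.6 -0.3  8. ] 5.35
```

Emit:
{"method": "drive_tool", "body": {"moves": [[[-0.05,0,0],[0,0,0],0],[[-0.107,0,0],[0,0,0],0],[[-0.107,0,0],[0,0,0],0],[[-0.107,0.07,0],[0,0,0],0],[[-0.107,0.13,0],[0,0,0],0],[[-0.107,0.13,0],[0,0,0],0],[[-0.107,0.13,0],[0,0,0],0]]}}

```text
time_s: 6.05
tool_pos: [0.5463, -0.1701, 0.0188]
eef_rot: [3.141, -0.022, 0.002]
contact_force: [0.6, 0.0, 0.4]
opening: 0.0005
finger_force: 0.0
```

```bash
python3 -c "
from h import *
st()"
```

```text
tray xy [-0.0455 -0.1602] z 0.0188 yaw -0.014 tilt [ 0.001  0.    -1.   ] F [0.6 0.  0.4] 6.05
```

Now push c to tray x ≈ -7 mm, in gentle steps.

Emit:
{"method": "drive_tool", "body": {"moves": [[[0.01,0,0],[0,0,0],0],[[0.02,0,0],[0,0,0],0],[[0.03,0,0],[0,0,0],0],[[0.04,0,0],[0,0,0],0],[[0.05,0,0],[0,0,0],0],[[0.06,0,0],[0,0,0],0],[[0.07,0,0],[0,0,0],0],[[0.08,0,0],[0,0,0],0],[[0.09,0,0],[0,0,0],0],[[0.09,0,0],[0,0,0],0]]}}

```text
time_s: 7.05
tool_pos: [0.582, -0.1704, 0.0188]
eef_rot: [3.141, -0.02, 0.001]
contact_force: [-0.1, -0.3, -0.7]
opening: 0.0004
finger_force: 0.0
```

Emit:
{"method": "drive_tool", "body": {"moves": [[[0.004,0,0],[0,0,0],0],[[0.008,0,0],[0,0,0],0],[[0.012,0,0],[0,0,0],0],[[0.014,0,0],[0,0,0],0],[[0.014,0,0],[0,0,0],0]]}}

```text
time_s: 7.55
tool_pos: [0.5847, -0.1706, 0.0184]
eef_rot: [-3.141, 0.021, 0.006]
contact_force: [-5.9, 0.3, 3.9]
opening: 0.0004
finger_force: 3.0
```

```bash
python3 -c "
from h import *
st()"
```

```text
tray xy [-0.007  -0.1602] z 0.0184 yaw -0.014 tilt [-0.004 -0.001 -1.   ] F [-5.9  0.3  3.9] 7.55
```

Emit:
{"method": "drive_tool", "body": {"moves": [[[0.004,0,0],[0,0,0],0],[[0.004,0,0],[0,0,0],0],[[-0.06,0,0],[0,0,0],0],[[-0.107,0,0],[0,0,0],0],[[-0.107,0,0],[0,0,0],0],[[-0.107,-0.1,0],[0,0,0],0],[[-0.107,-0.2,0],[0,0,0],0],[[-0.107,-0.265,0],[0,0,0],0],[[-0.107,-0.265,0],[0,0,0],0],[[-0.107,-0.265,0],[0,0,0],0]]}}

```text
time_s: 8.55
tool_pos: [0.5467, -0.0635, 0.0189]
eef_rot: [3.141, -0.018, 0.002]
contact_force: [-0.9, 0.2, -0.2]
opening: 0.0006
finger_force: 0.0
```

```bash
python3 -c "
from h import *
st()"
```

```text
tray xy [-0.0462 -0.0535] z 0.0189 yaw -0.011 tilt [ 0.001  0.    -1.   ] F [-0.9  0.2 -0.2] 8.55
```

Emit:
{"method": "drive_tool", "body": {"moves": [[[0.02,0,0],[0,0,0],0],[[0.03,0,0],[0,0,0],0],[[0.04,0,0],[0,0,0],0],[[0.05,0,0],[0,0,0],0],[[0.06,0,0],[0,0,0],0],[[0.07,0,0],[0,0,0],0],[[0.08,0,0],[0,0,0],0],[[0.09,0,0],[0,0,0],0],[[0.09,0,0],[0,0,0],0]]}}

```text
time_s: 9.45
tool_pos: [0.5822, -0.0645, 0.0188]
eef_rot: [3.141, -0.02, 0.001]
contact_force: [0.1, -0.7, -0.4]
opening: 0.0006
finger_force: 0.0
```

Emit:
{"method": "drive_tool", "body": {"moves": [[[0.004,0,0],[0,0,0],0],[[0.008,0,0],[0,0,0],0],[[0.012,0,0],[0,0,0],0],[[0.016,0,0],[0,0,0],0],[[0.016,0,0],[0,0,0],0]]}}

```text
time_s: 9.95
tool_pos: [0.5859, -0.0645, 0.0183]
eef_rot: [-3.141, 0.021, 0.006]
contact_force: [-4.5, -0.2, 3.5]
opening: 0.0005
finger_force: 2.7
```

```bash
python3 -c "
from h import *
st()"
```

```text
tray xy [-0.007  -0.0541] z 0.0183 yaw -0.013 tilt [-0.004 -0.    -1.   ] F [-4.5 -0.2  3.5] 9.95
```

Emit:
{"method": "drive_tool", "body": {"moves": [[[0.004,0,0],[0,0,0],0],[[0.004,0,0],[0,0,0],0],[[-0.04,0,0],[0,0,0],0],[[-0.06,0,0],[0,0,0],0],[[-0.06,0,-0.1],[0,0,0],0],[[-0.06,0,-0.2],[0,0,-0.3],0],[[-0.06,0,-0.3],[0,0,-0.6],0],[[-0.06,0,-0.4],[0,0,-0.9],0],[[-0.06,0,-0.5],[0,0,-1],0],[[0.02,0,-0.6],[0,0,-1],0]]}}

```text
time_s: 10.95
tool_pos: [0.5925, -0.0653, 0.2597]
eef_rot: [-3.048, -0.757, 0.003]
contact_force: [0.4, -0.3, -0.8]
opening: 0.0003
finger_force: 0.0
```

Emit:
{"method": "drive_tool", "body": {"moves": [[[0,0,0],[0,0,-0.3],0],[[0,0,0],[0,0,-0.6],0],[[0,0,0],[0,0,-0.9],0],[[0,0,0],[0,0,-1],0]]}}

```text
time_s: 11.35
tool_pos: [0.5953, -0.0647, 0.258]
eef_rot: [2.763, 1.494, 0.001]
contact_force: [-0.3, -0.3, 0.7]
opening: 0.0003
finger_force: 0.0
```

Emit:
{"method": "drive_tool", "body": {"moves": [[[0,0,0],[0,0,-0.3],0],[[0,0,0],[0,0,-0.6],0],[[0,0,0],[0,0,-0.9],0],[[0,0,0],[0,0,-1],0],[[0,0,0],[0,0,-1],0]]}}

```text
time_s: 11.85
tool_pos: [0.5953, -0.0648, 0.2579]
eef_rot: [2.313, 2.126, 0.001]
contact_force: [0.0, -0.2, 0.8]
opening: 0.0006
finger_force: 0.0
```

Run:
```python
from h import *
import pickle
st();s=manip.state();print(s['tool_pos'])
c=cam('wrist');pickle.dump(dict(c),open('w3.pkl','wb'));print(c['eye'])
cv2.imwrite('pics/w3.png',cv2.resize(c['frame'][:280,80:453][...,::-1],(800,600),interpolation=cv2.INTER_CUBIC))
```

```text
tray xy [ 0.0024 -0.0542] z 0.2579 yaw 1.487 tilt [ 0.     0.001 -1.   ] F [ 0.  -0.2  0.8] 11.85
[ 0.59525344 -0.06477139  0.25792766]
[0.60045827 0.00557155 0.40447794]
```

View pics/w3.png

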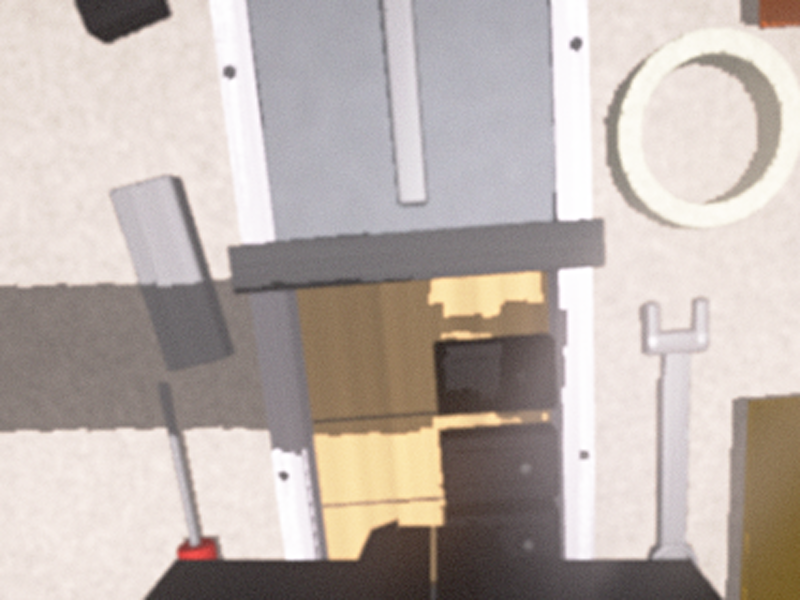

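The picture shows the three housings in line against the far wall, with near edges at crop columns 437-445. I'll quickly check their y positions and the handle's.

Run:
```python
from h import *
import pickle
c=pickle.load(open('w3.pkl','rb'))
f=lambda p:np.array(p,float)*[373/800,280/600]+[80,0]
t=lambda q,z:((cast(c,f(q),z)[:,:2]-T)@Rt).round(4).tolist()
print('a/b -y edges',t([(437,417),(548,411),(443,515),(555,512)],.03))
print('near edges top',t([(436,345),(437,415),(443,432),(443,515)],.03))
print('handle',t([(413,204)],.062),'bridge',t([(230,247),(604,220),(234,285),(604,262)],.075),'lines',t([(318,421),(325,505)],.006),'screws',t([(229,71),(576,43),(284,475),(584,455)],.045))
```

```text
a/b -y edges [[0.0026, -0.0773], [0.0637, -0.0784], [0.0019, -0.1354], [0.0661, -0.1383]]
near edges top [[0.0049, -0.0377], [0.0027, -0.0762], [0.0053, -0.0861], [0.0019, -0.1354]]
handle [[-0.0009, 0.0334]] bridge [[-0.0853, 0.0205], [0.0848, 0.0198], [-0.0859, 0.0035], [0.0846, 0.0013]] lines [[-0.0675, -0.0806], [-0.0695, -0.1333]] screws [[-0.0826, 0.1006], [0.08, 0.1005], [-0.0822, -0.0998], [0.0801, -0.1003]]
```

Emit:
{"method": "drive_tool", "body": {"moves": [[[-0.1,0,-0.1],[0,0,0.17],0],[[-0.2,0,-0.2],[0,0,-0.17],0],[[-0.2,0,-0.2],[0,0,-0.17],0],[[-0.2,0,-0.2],[0,0,-0.17],0],[[-0.2,0,-0.2],[0,0,-0.17],0]]}}

```text
time_s: 12.4
tool_pos: [0.5882, -0.1433, 0.337]
eef_rot: [-2.221, -2.221, -0.0]
contact_force: [0.0, 0.6, -0.4]
opening: 0.0005
finger_force: 0.0
```

Run:
```python
from h import *
import pickle
st()
c=cam('wrist');pickle.dump(dict(c),open('w4.pkl','wb'));print(c['eye'])
P=[(*(T+Rt@np.array(p[:2])),p[2]) for p in [(0,-.107,.03),(.037,-.107,.03)]]
q=proj(c,P);print(q)
x,y=int(q[1][0])-70,max(0,int(q[1][1])-70);print(x,y)
g=(255*(c['frame'][y:y+105,x:x+140]/255.)**.45).astype(np.uint8)
cv2.imwrite('pics/w4.png',cv2.resize(g[...,::-1],(800,600),interpolation=cv2.INTER_CUBIC))
```

```text
tray xy [-0.0038 -0.1328] z 0.337 yaw 1.571 tilt [ 0.001 -0.001 -1.   ] F [ 0.   0.6 -0.4] 12.4
[ 0.58768806 -0.072784    0.48364302]
[[285.32167684 146.41065609]
 [312.23141481 146.72863384]]
242 76
```

View pics/w4.png

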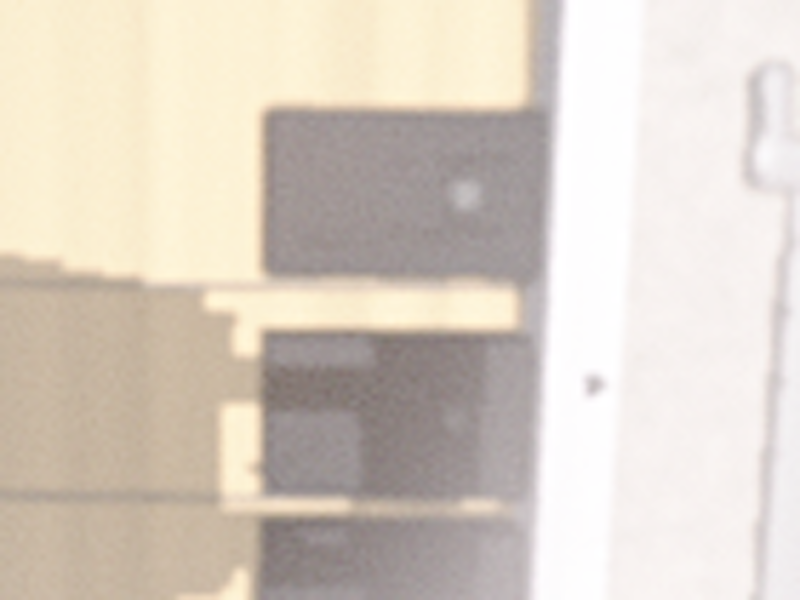

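The brightened crop shows a at rows 107-275 and b at rows 330-495, both square with the wall. c starts at row 518, and the lane lines are at rows 285 and 495.

Run:
```python
from h import *
import pickle
c=pickle.load(open('w4.pkl','rb'))
t=lambda q,z:((cast(c,np.array(q)/5.714+[242,76],z)[:,:2]-T)@Rt).round(4).tolist()
print('a',t([(265,109),(265,275),(530,275)],.03),'b',t([(263,332),(263,495),(525,495)],.03),'c',t([(262,517),(262,600)],.03),'lines',t([(263,285),(230,495)],.006))
```

```text
a [[0.0031, -0.0396], [0.0037, -0.0771], [0.0664, -0.0763]] b [[0.0035, -0.0904], [0.0041, -0.1293], [0.068, -0.1286]] c [[0.0039, -0.1347], [0.0043, -0.1554]] lines [[0.0037, -0.0803], [-0.0039, -0.133]]
```

Emit:
{"method": "drive_tool", "body": {"moves": [[[0.12,0.018,0],[0,0,0.022],0],[[0.24,0.018,0],[0,0,0.022],0],[[0.36,0.018,0],[0,0,0.022],0],[[0.48,0.018,0],[0,0,0.022],0],[[0.6,0.018,0.1],[0,0,0.022],0],[[0.7,0.018,0.2],[0,0,0.022],0],[[0.795,0.018,0.3],[0,0,0.022],0],[[0.795,0.018,0.42],[0,0,0.022],0],[[0.795,0.018,0.54],[0,0,0.022],0],[[0.795,0.018,0.6],[0,0,0.022],0]]}}

```text
time_s: 13.45
tool_pos: [0.592, 0.1761, 0.0936]
eef_rot: [-2.227, -2.212, 0.005]
contact_force: [0.8, -0.4, -0.2]
opening: 0.0003
finger_force: 0.0
```

```bash
python3 -c "
from h import *
st()"
```

```text
tray xy [-0.0036  0.1866] z 0.0936 yaw 1.564 tilt [-0.    -0.005 -1.   ] F [ 0.8 -0.4 -0.2] 13.45
```

Emit:
{"method": "drive_tool", "body": {"moves": [[[0,0.005,0.06],[0,0,0],0],[[0,0.008,0.117],[0,0,0],0],[[0,0.008,0.117],[0,0,0],0],[[0,0.008,0.117],[0,0,0],0]]}}

```text
time_s: 13.85
tool_pos: [0.5973, 0.1746, 0.0504]
eef_rot: [-2.231, -2.211, 0.002]
contact_force: [1.0, -0.5, 0.3]
opening: 0.0004
finger_force: 0.0
```

```bash
python3 -c "
from h import *
st()"
```

```text
tray xy [0.0018 0.1852] z 0.0504 yaw 1.562 tilt [-0.    -0.002 -1.   ] F [ 1.  -0.5  0.3] 13.85
```

Emit:
{"method": "drive_tool", "body": {"moves": [[[-0.02,0,0],[0,0,0],0],[[-0.035,0,0],[0,0,0],0],[[-0.05,0,0],[0,0,0],0],[[-0.065,0,0],[0,0,0],0],[[-0.08,0,0],[0,0,0],0],[[-0.095,0,0],[0,0,0],0],[[-0.11,0,0],[0,0,0],0],[[-0.125,0,0],[0,0,0],0]]}}

```text
time_s: 14.65
tool_pos: [0.5983, 0.1235, 0.0512]
eef_rot: [2.232, 2.21, 0.002]
contact_force: [0.5, 4.7, 3.4]
opening: 0.0005
finger_force: 2.3
```

```bash
python3 -c "
from h import *
st()"
```

```text
tray xy [0.0034 0.134 ] z 0.0512 yaw 1.561 tilt [ 0.     0.001 -1.   ] F [0.5 4.7 3.4] 14.65
```

Emit:
{"method": "drive_tool", "body": {"moves": [[[-0.03,0,0],[0,0,0],0],[[-0.06,0,0],[0,0,0],0],[[-0.09,0,0],[0,0,0],0],[[-0.12,0,0],[0,0,0],0],[[-0.15,0,0],[0,0,0],0],[[-0.18,0,0],[0,0,0],0],[[-0.21,0,0],[0,0,0],0],[[-0.23,0,0],[0,0,0],0],[[-0.24,0,0],[0,0,0],0],[[-0.24,0,0],[0,0,0],0]]}}

```text
time_s: 15.65
tool_pos: [0.5964, 0.0261, 0.0506]
eef_rot: [2.234, 2.209, -0.003]
contact_force: [0.3, 0.9, -0.4]
opening: -0.0001
finger_force: 0.0
```

```bash
python3 -c "
from h import *
st()"
```

```text
tray xy [0.0025 0.0366] z 0.0506 yaw 1.56 tilt [-0.001 -0.001 -1.   ] F [ 0.3  0.9 -0.4] 15.65
```

Emit:
{"method": "drive_tool", "body": {"moves": [[[0.03,0,0],[0,0,0],0],[[0.03,0,-0.1],[0,0,0],0.5],[[0.03,0,-0.2],[0,0,0],1],[[-0.08,-0.006,-0.2],[0,0,0],1],[[-0.19,-0.006,-0.2],[0,0,0],1],[[-0.23,-0.006,-0.2],[0,0,0],1],[[-0.23,-0.006,-0.2],[0,0,0],1],[[-0.23,-0.006,-0.2],[0,0,0],1],[[-0.23,-0.006,-0.2],[0,0,0],1]]}}

```text
time_s: 16.55
tool_pos: [0.5935, -0.0614, 0.1306]
eef_rot: [-2.228, -2.213, -0.001]
contact_force: [-0.3, 0.2, -0.3]
opening: 0.0625
finger_force: 0.0
```

```bash
python3 -c "
from h import *
st()"
```

```text
tray xy [ 0.0005 -0.0509] z 0.1306 yaw 1.564 tilt [ 0.001 -0.001 -1.   ] F [-0.3  0.2 -0.3] 16.55
```

Emit:
{"method": "drive_tool", "body": {"moves": [[[0,0,0.1],[0,0,0],0.7],[[0,0,0.17],[0,0,0],0.7],[[0,0,0.208],[0,0,0],0.7],[[0,0,0.208],[0,0,0],0.7],[[0,0,0.208],[0,0,0],0.3],[[0,0,0.208],[0,0,0],0],[[0,0,0.208],[0,0,0],0],[[0,0,0.208],[0,0,0],0],[[0,0,0.208],[0,0,0],0],[[0,0,0.208],[0,0,0],0]]}}

```text
time_s: 17.55
tool_pos: [0.5934, -0.0644, 0.048]
eef_rot: [-2.232, -2.21, 0.0]
contact_force: [-10.9, 0.0, 5.9]
opening: 0.0157
finger_force: 6.6
```

```bash
python3 -c "
from h import *
st();print(manip.state()['opening'],manip.state()['finger_force'])"
```

```text
tray xy [ 0.0005 -0.0539] z 0.048 yaw 1.561 tilt [-0. -0. -1.] F [-10.9   0.    5.9] 17.55
0.01572815506298811 6.580216884613037
```

Emit:
{"method": "drive_tool", "body": {"moves": [[[0,-0.003,0],[0,0,0],0],[[0,-0.003,0],[0,0,0],0],[[0,-0.003,0],[0,0,0],0],[[0,-0.003,0],[0,0,0],0]]}}

```text
time_s: 17.95
tool_pos: [0.5924, -0.0644, 0.0478]
eef_rot: [2.233, 2.21, -0.0]
contact_force: [-0.2, -0.0, 1.7]
opening: 0.0137
finger_force: 30.0
```

```bash
python3 -c "
from h import *
st();print(manip.state()['opening'],manip.state()['finger_force'])"
```

```text
tray xy [-0.0005 -0.0539] z 0.0478 yaw 1.561 tilt [-0. -0. -1.] F [-0.2 -0.   1.7] 17.95
0.013721727649545847 30.00040501356125
```

Emit:
{"method": "drive_tool", "body": {"moves": [[[-0.015,0,0],[0,0,0],0],[[-0.03,0,0],[0,0,0],0],[[-0.045,0,0],[0,0,0],0],[[-0.06,0,0],[0,0,0],0],[[-0.075,0,0],[0,0,0],0],[[-0.09,0,0],[0,0,0],0],[[-0.105,0,0],[0,0,0],0],[[-0.12,0,0],[0,0,0],0]]}}

```text
time_s: 18.75
tool_pos: [0.5919, -0.1129, 0.0478]
eef_rot: [-2.233, -2.21, 0.0]
contact_force: [-1.0, 4.4, 3.4]
opening: 0.0136
finger_force: 30.0
```

```bash
python3 -c "
from h import *
st();print(manip.state()['opening'],manip.state()['finger_force'])"
```

```text
tray xy [-0.0005 -0.1024] z 0.0478 yaw 1.561 tilt [-0. -0. -1.] F [-1.   4.4  3.4] 18.75
0.01355596559863997 30.000735819339752
```

Emit:
{"method": "drive_tool", "body": {"moves": [[[-0.005,0,0],[0,0,0],0],[[-0.01,0,0],[0,0,0],0],[[-0.015,0,0],[0,0,0],0],[[-0.02,0,0],[0,0,0],0]]}}

```text
time_s: 19.15
tool_pos: [0.5918, -0.1202, 0.0478]
eef_rot: [-2.232, -2.211, 0.0]
contact_force: [-0.5, 3.9, 3.9]
opening: 0.0137
finger_force: 30.0
```

Emit:
{"method": "drive_tool", "body": {"moves": [[[-0.003,0,0],[0,0,0],0],[[-0.006,0,0],[0,0,0],0]]}}

```text
time_s: 19.35
tool_pos: [0.5918, -0.1228, 0.0478]
eef_rot: [-2.232, -2.21, 0.0]
contact_force: [-2.5, 3.9, 4.5]
opening: 0.0138
finger_force: 30.0
```

Emit:
{"method": "drive_tool", "body": {"moves": [[[-0.003,0,0],[0,0,0],0]]}}

```text
time_s: 19.45
tool_pos: [0.5917, -0.1235, 0.0478]
eef_rot: [-2.232, -2.21, -0.0]
contact_force: [-2.6, 7.3, 4.6]
opening: 0.0137
finger_force: 30.0
```

Emit:
{"method": "drive_tool", "body": {"moves": [[[-0.002,0,0],[0,0,0],0]]}}

```text
time_s: 19.55
tool_pos: [0.5918, -0.1236, 0.0478]
eef_rot: [-2.231, -2.21, -0.001]
contact_force: [-2.8, 8.0, 5.8]
opening: 0.0135
finger_force: 30.0
```

Emit:
{"method": "drive_tool", "body": {"moves": [[[-0.002,0,0],[0,0,0],0]]}}

```text
time_s: 19.65
tool_pos: [0.5917, -0.1239, 0.0478]
eef_rot: [-2.23, -2.21, -0.002]
contact_force: [-2.0, 8.7, 5.7]
opening: 0.0137
finger_force: 30.0
```

Emit:
{"method": "drive_tool", "body": {"moves": [[[-0.002,0,0],[0,0,0],0]]}}

```text
time_s: 19.75
tool_pos: [0.5918, -0.124, 0.0478]
eef_rot: [-2.229, -2.21, -0.002]
contact_force: [-3.1, 9.8, 6.9]
opening: 0.0137
finger_force: 30.0
```

Emit:
{"method": "drive_tool", "body": {"moves": [[[-0.003,0,0],[0,0,0],0],[[-0.006,0,0],[0,0,0],0]]}}

```text
time_s: 19.95
tool_pos: [0.5918, -0.1249, 0.0478]
eef_rot: [-2.227, -2.21, -0.004]
contact_force: [-2.6, 13.0, 8.5]
opening: 0.0138
finger_force: 30.0
```

Emit:
{"method": "drive_tool", "body": {"moves": [[[-0.003,0,0],[0,0,0],0],[[-0.006,0,0],[0,0,0],0]]}}

```text
time_s: 20.15
tool_pos: [0.5917, -0.1256, 0.0477]
eef_rot: [-2.225, -2.21, -0.005]
contact_force: [-3.8, 17.3, 9.7]
opening: 0.0138
finger_force: 30.0
```

Emit:
{"method": "drive_tool", "body": {"moves": [[[-0.002,0,0],[0,0,0],0],[[-0.004,0,0],[0,0,0],0]]}}

```text
time_s: 20.35
tool_pos: [0.5917, -0.1259, 0.0478]
eef_rot: [-2.224, -2.211, -0.006]
contact_force: [-4.7, 17.7, 9.1]
opening: 0.0137
finger_force: 30.0
```

Emit:
{"method": "drive_tool", "body": {"moves": [[[0,0,0],[0,0,0],0],[[0,0,0],[0,0,0],0],[[0,0,0],[0,0,0],0],[[0,0,0],[0,0,0],0],[[0,0,0],[0,0,0],0]]}}

```text
time_s: 20.85
tool_pos: [0.5917, -0.126, 0.0478]
eef_rot: [-2.224, -2.211, -0.006]
contact_force: [-3.7, 17.0, 8.5]
opening: 0.0132
finger_force: 30.0
```

Emit:
{"method": "drive_tool", "body": {"moves": [[[0.005,0,0],[0,0,0],0],[[0.01,0,0],[0,0,0],0],[[0.01,0,0],[0,0,0],0]]}}

```text
time_s: 21.15
tool_pos: [0.5917, -0.1253, 0.0478]
eef_rot: [-2.228, -2.211, -0.003]
contact_force: [-2.7, 10.7, 6.4]
opening: 0.0137
finger_force: 30.0
```

Emit:
{"method": "drive_tool", "body": {"moves": [[[0.004,0,0],[0,0,0],0],[[0.008,0,0],[0,0,0],0],[[0.008,0,0],[0,0,0],0]]}}

```text
time_s: 21.45
tool_pos: [0.5917, -0.1245, 0.0478]
eef_rot: [-2.231, -2.211, -0.001]
contact_force: [-2.0, 6.6, 6.1]
opening: 0.0139
finger_force: 30.0
```

Emit:
{"method": "drive_tool", "body": {"moves": [[[0.003,0,0],[0,0,0],0],[[0.006,0,0],[0,0,0],0],[[0.006,0,0],[0,0,0],0]]}}

```text
time_s: 21.75
tool_pos: [0.5918, -0.1238, 0.0478]
eef_rot: [2.232, 2.21, -0.001]
contact_force: [-2.4, 1.7, 4.7]
opening: 0.0138
finger_force: 30.0
```

Nearly unloaded, with the cover still touching the seal. Next I'll open the fingers and lift straight up.

Emit:
{"method": "drive_tool", "body": {"moves": [[[0.001,0,0],[0,0,0],0.1],[[0.001,0,0],[0,0,0],0.25],[[0.001,0,0],[0,0,0],0.4],[[0.001,0,0],[0,0,0],0.4],[[0.001,0,0],[0,0,0],0.4],[[0.001,0,0],[0,0,0],0.4],[[0.001,0,-0.05],[0,0,0],0.4],[[0.001,0,-0.15],[0,0,0],0.4],[[0.001,0,-0.25],[0,0,0],0.4],[[0.001,0,-0.35],[0,0,0],0.4]]}}

```text
time_s: 22.75
tool_pos: [0.5916, -0.1227, 0.1892]
eef_rot: [-2.232, -2.21, 0.0]
contact_force: [0.2, -0.0, -0.6]
opening: 0.0351
finger_force: 0.0
```

Emit:
{"method": "drive_tool", "body": {"moves": [[[0,0,-0.1],[0,0,0],0.4],[[0,0,-0.2],[0,0,0],0.4],[[0,0,-0.3],[0,0,0],0.4],[[0,0,-0.3],[0,0,0],0.4],[[0,0,-0.3],[0,0,0],0.4]]}}

```text
time_s: 23.25
tool_pos: [0.5922, -0.1228, 0.3085]
eef_rot: [2.231, 2.209, 0.002]
contact_force: [-0.6, -0.4, -1.0]
opening: 0.0353
finger_force: 0.0
```

Run:
```python
from h import *
import pickle
st()
c=cam('wrist');pickle.dump(dict(c),open('w5.pkl','wb'))
cv2.imwrite('pics/w5.png',cv2.resize(c['frame'][:280,80:453][...,::-1],(800,600),interpolation=cv2.INTER_CUBIC))
f=lambda p:(*(T+Rt@np.array(p[:2])),p[2])
print(((proj(c,[f((0,-.033,.062)),f((0,-.153,.062))])-[80,0])*[800/373,600/280]).round(0))
```

```text
tray xy [-1.000e-04 -1.123e-01] z 0.3085 yaw 1.561 tilt [-0.     0.002 -1.   ] F [-0.6 -0.4 -1. ] 23.25
[[433. 224.]
 [433. 439.]]
```

View pics/w5.png

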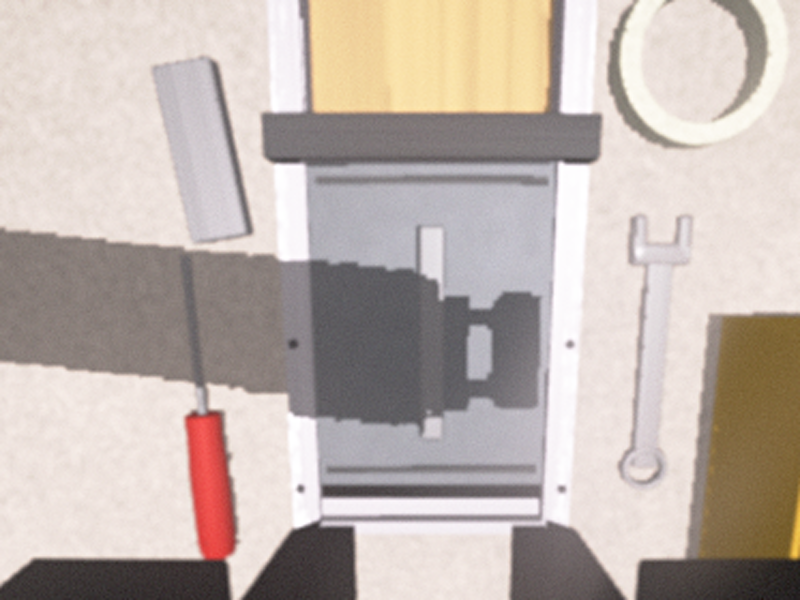

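The picture shows the cover's edge against the black seal at row ~487. The handle spans rows 227-438, against 224-439 predicted for closed, and the bystanders in view (gauge bar, screwdriver, spanner, tape) look undisturbed. I'm handing the job in.

```bash
python3 -c "
from rig import sign_off
print(sign_off())"
```

```text
the job is handed in; nothing more can be done
None
```

The job is handed in; no verdict came back. The three housings are in a row against the far wall, and the cover was pressed on the seal with about 12–13 N (estimated from the wrist force less slide friction), eased off and left closed.

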